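# Flick the grinder's thumbwheel to the marked grind

### The job

Set the coffee grinder to its marked grind: with a fingertip, flick the teeth of its black thumbwheel round anticlockwise (seen from above), one click at a time and letting the wheel come to rest at each click, until the pointer on the white dial above it points at the one long bar, and not past it. Push gently, without pinching the wheel, without shoving or lifting the grinder, and without knocking over or moving the things round it.

Things in the scene. Friction and masses are not known exactly. Their poses are not given: they have to be found in the camera images.
- grinder: Yellow coffee grinder, 4.5 kg, loose on the worktop. Origin on the worktop under the upright axis of the thumbwheel; z up; own -x points from the axis to the exposed side of the wheel. Housing x = 0 to 220 mm, y = -75 to 75 mm, 72 mm high; hopper at x = 155 mm, 122 mm across, top 180 mm. On the -x side only a post of 20 mm radius is under the wheel.
- wheel_centre (a point): Centre of the level black thumbwheel, 48 mm above the worktop. Wheel 16 mm thick (40 to 56 mm up): disc of 46 mm radius, eight equal teeth out to 74 mm radius, 9 mm wide, 45 degrees apart. At rest, gaps about 40 mm wide (at 65 mm radius) are centred on the grinder's own -x and 45 degrees either side of it, teeth 22.5 degrees either side. A fingertip lowered into a gap can push the next tooth.
- wheel (a joint): Turn of the thumbwheel, rad, growing anticlockwise from above (exposed teeth move to the grinder's own -y). 0: pointer at the long bar. Rests only at clicks of 0.785 rad (8 per turn); starts 3 to 5 clicks below 0. A detent pulls it to the nearest rest: pushed over half a click it snaps on by itself and does not coast past that rest. Turning takes about 2 N at a tooth.
- tooth (a point): Outer end of one of the eight equal teeth, at 74 mm radius and half its thickness; turns with the wheel. At joint value 0 it stands 22.5 degrees anticlockwise (from above) of the grinder's own -x direction.
- pointer_tip (a point): Tip of the black pointer bar (29 mm long, 7 mm wide) on top of the dial, 30 mm from the axis, 78 mm above the worktop; turns with the wheel. Its shaft ends 82 mm above the worktop.
- long_bar (a point): Middle of the one long black bar (15 mm long, 7 mm wide; the seven others are short and thin) on the round white dial above the wheel, 38 mm from the axis on the grinder's own -x side. The dial is fixed to the grinder, 92 mm across, its top 72.5 mm above the worktop.
- dose_cup: Bystander, to be left alone: small open steel dosing cup, 66 mm across, 65 mm high. Origin at the centre of its underside.
- tamper: Bystander, to be left alone: steel tamper standing on its foot, 54 mm across, 76 mm high. Origin at the centre of its underside.
- scoop: Bystander, to be left alone: wooden-handled spoon lying flat, 150 mm long. Origin at the centre of its underside.
- bean_jar: Bystander, to be left alone: amber glass bean jar with a wooden lid, 84 mm across, 130 mm high. Origin at the centre of its underside.
- paper_cup: Bystander, to be left alone: brown paper cup, 82 mm across at the rim, 100 mm high. Origin at the centre of its underside.
- pitcher: Bystander, to be left alone: steel milk pitcher with a handle, 84 mm across, 100 mm high. Origin at the centre of its underside.
- cup_stack: Bystander, to be left alone: stack of upturned brown paper cups, 82 mm across, 130 mm high. Origin at the centre of its underside.

How it is judged (in metres and radians):
On the way, in this order (a step that is already met when the one before it is completed fails the run):
1. the wheel comes to rest exactly one click on from where it started (distance of tooth from where it was at the start of the episode between 0.046 and 0.068 m and velocity of joint wheel between -0.15 and 0.15 rad/s), for 0.15 s.
2. the wheel comes to rest one click short of the long bar (value of joint wheel between -0.945398 and -0.625398 rad and velocity of joint wheel between -0.15 and 0.15 rad/s), for 0.15 s.
At the end, for the whole second after the job is handed in: The pointer rests at the long bar (wheel joint within 0.16 rad of 0, still), and the grinder stands level within 20 mm of where it was (value of joint wheel between -0.16 and 0.16 rad and velocity of joint wheel between -0.15 and 0.15 rad/s and distance of grinder from where it was at the start of the episode below 0.02 m and angle between grinder's own z axis and vertical below 0.05 rad); the robot touches nothing.
It fails at once if the wheel goes past the long bar by half a click or more (value of joint wheel above 0.392699 rad).
It fails at once if the wheel is pressed hard or pinched (over 25 N) (contact force between the fingers and wheel above 25 N).
It fails at once if the grinder is lifted (height (world z) of grinder above 0.008 m).
It fails at once if the grinder is shoved by more than 25 mm (distance of grinder from where it was at the start of the episode above 0.025 m).
It fails at once if one of the things round about is moved by more than 30 mm (distance of any of dose_cup, tamper, scoop, bean_jar, paper_cup, pitcher, cup_stack from where it was at the start of the episode above 0.03 m).
It also fails if it takes over 69 s, if anything falls off the work surface, if the arm or the gripper's body presses on something with over 40 N, if the wrist force passes 120 N, or if a joint passes its speed limit or range.

### The arm

A 6-joint arm with a two-finger parallel gripper is mounted at the origin on the work surface. World frame = base frame: x ahead of the robot, y to its left, z up, the work surface at z = 0. Lengths are in mm, angles in rad, forces in N, time in s.
With the tool pointing down it reaches from about 300 to 775 mm from the base axis. Payload 14.6 kg.
Tool frame: the origin (TCP) lies at the very end of the fingers, on their centre line; the grasp point (between the pads) lies manip.grasp_offset behind it (manip.grasp_offset is the distance from the TCP to the grasp point, in mm); z points along the fingers, y is the direction in which the jaws open and shut (so a half turn about z gives the same grasp; the last joint's range is limited). The gripper opens to 94 mm and grips with 3 to 60 N. Pads are 16 mm wide; open, the fingers measure 119 mm over their backs; the gripper's body (75 mm by 177 mm) begins 78 mm behind the grasp point.
Start: joints at [-1.301, 0.3, 1.521, -0, 1.321, -0.067], TCP at [181.75, -519.092, 205.446] pointing down, gripper open.
Joint ranges: [-3.03, 3.03], [-0.79, 2.21], [0.23, 2.52], [-1.04, 4.18], [0, 3.07], [-2.55, 2.55]. Speed limits (rad/s): [2.22, 2.22, 2.57, 3.14, 3.14, 3.14].

### API

Orientations are given as [roll, pitch, yaw] about the fixed x, y, z axes, in that order (R = Rz(yaw) Ry(pitch) Rx(roll)).
In Python, from cell import manip gives the robot as it stands.
- The arm moves only by the tool send_rows, never from a script. Its argument "commands" is a list of rows, each a list of 2 entries, a list of its own where there are three numbers: the shift along the tool's x, y, z in m, then the turn about the tool's z in rad. A call has exactly 8 rows; each row is the pose to reach, as a shift and turn from the pose commanded when the call began, along the tool's axes at that moment; what a row does not reach only later rows make up. A row lasts 1/12 s, in which the tool goes at most 41.7 mm and 7.16 degrees, less where a joint would pass 70% of its speed; a pose out of reach is approached as far as the arm can. A call with a gripper value outside its range is refused whole. "hand" is the closure, from -1 (fully open) to 1 (shut), so that 0 is half open, set as the call begins (left out, the last holds). The fingers move at their own pace and stop on an object; "force" is the grip in N (left out, the last holds). Time passes only in rows, so rows that repeat a pose let the fingers close, or fill a call up. It gives the time, the measured TCP pose, the force and the opening at its end, in the units of the state.
- manip.read_state(): the state, without advancing time (a new reading comes with each control period).
- manip.camera(name): name is "side" or "top"; returns the picture (480x640x3 uint8, red, green, blue); there is no depth.
- manip.camera_model(name): a dict with "K" (3x3 intrinsics, pixels), "eye" and "attitude" of the camera in the world. Camera axes: x right, y down, z forward; pixel columns grow to the right and rows downward; lengths in mm; the calibration is good to about 2 mm. A picture is of the moment at which its call begins. camera_model takes no time and is no camera call.
- manip.sign_off(): hands the job in, once; it reports no verdict.
The state is a dict: "clock": time; "joints": joint angles; "qd": joint speeds; "effort": joint torques, N m; "eef_pos": TCP position; "eef_rot": TCP orientation; "wrist_force": force on the tool from outside, world axes, zero at the start; "moment": the same for the moment, N m; "finger_gap": finger opening in mm.
Only numpy, scipy, OpenCV 4.12 (cv2) and the standard library are available. Lean on these libraries where they do the work, as an engineer would, in place of code of your own. Each camera call takes 0.05 s, during which the arm holds its last target.

## Working session

There is one attempt and no reset: what is moved stays moved. The work goes in short steps, Python scripts to look and compute and a tool call to move; the robot and the scene stay as the last step left them, time stands still between calls to the robot, and variables do not carry over. Pictures are saved under pics/ and viewed, and the job is handed in when it is done.

Besides the shell and the picture viewer there is one more tool, called after "Emit:" as name(argument=value, ...) on one line, values as JSON. send_rows: Moves the arm, as the interface text tells. Its arguments: {"type":"object","properties":{"commands":{"type":"array","items":{"type":"array"}},"hand":{"type":"number"},"force":{"type":"number"}},"required":["commands"]}

```bash
ls; mkdir -p pics
python3 - <<'E'
from cell import manip
import cv2
for n in("top","side"):
    im=manip.camera(n); cv2.imwrite(f"pics/{n}0.png",im[:,:,::-1]); print(n,manip.camera_model(n))
print(manip.read_state(), manip.grasp_offset)
E
```

```text
pics
top {'K': array([[520.89570839,   0.        , 315.77836205],
       [  0.        , 520.89570839, 235.57397045],
       [  0.        ,   0.        ,   1.        ]]), 'eye': array([ 502.91645963,  -60.39019841, 1413.43248747]), 'attitude': array([-3.09945667,  0.02153138, -1.54115546])}
side {'K': array([[499.28014702,   0.        , 317.21547449],
       [  0.        , 499.28014702, 228.00553523],
       [  0.        ,   0.        ,   1.        ]]), 'eye': array([487.97775066, 633.30122564, 865.91820812]), 'attitude': array([-2.43261582e+00,  2.69197889e-03, -3.02916593e+00])}
{'clock': 0.1, 'joints': array([-1.30059319e+00,  3.00374957e-01,  1.52149813e+00, -9.04809294e-06,
        1.32068990e+00, -6.66099230e-02]), 'qd': array([ 3.77924234e-05, -1.33460579e-03, -1.47289476e-03,  4.57419402e-04,
        1.22501777e-03,  7.86482648e-04]), 'effort': array([ 4.76703008e-04, -5.32640076e+01, -3.53286874e+01,  7.09053339e-02,
        2.34634493e-02, -6.70836562e-05]), 'eef_pos': array([ 181.69436418, -518.88402617,  204.97415337]), 'eef_rot': array([-3.14062389e+00, -5.58412213e-05,  3.36815276e-01]), 'wrist_force': array([-0.12485227,  0.32338675,  0.17085809]), 'moment': array([-0.01842027,  0.00160152,  0.00308357]), 'finger_gap': 93.87587640839011} 18.8
```

View pics/top0.png

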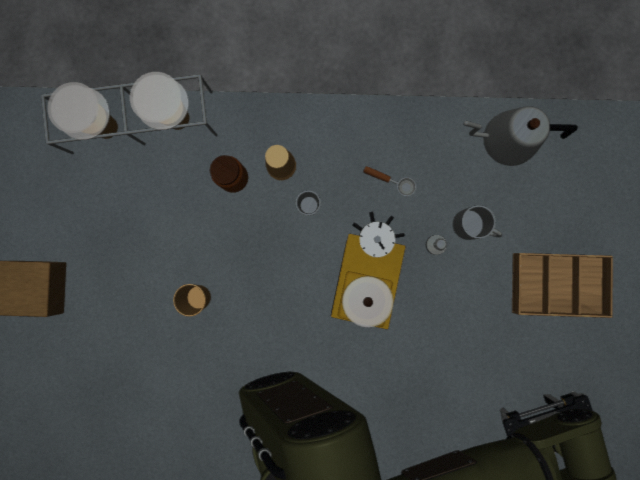

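View pics/side0.png

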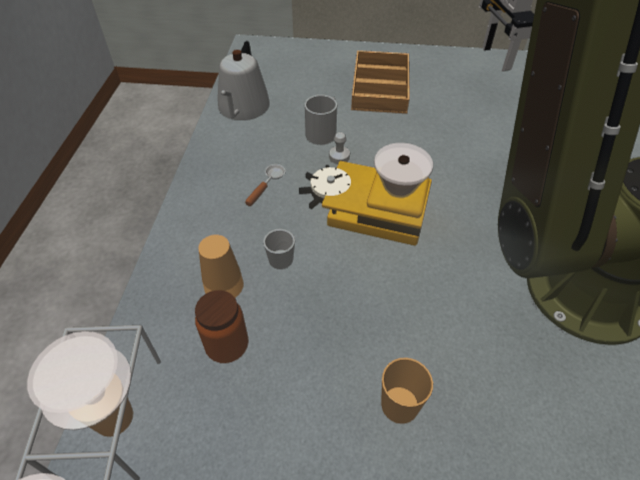

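The top view shows the grinder with its dial at about (378,239) and the hopper at (368,302). Teeth stick out toward the top of the picture, the tamper is at (436,244), the dose cup at (308,202) and the scoop near (392,181). Next I'll zoom in and measure.

```bash
cat > h.py <<'E'
import numpy as np, cv2
from scipy.spatial.transform import Rotation as Ro
from cell import manip
def cam(n):
    m=manip.camera_model(n); return m["K"],m["eye"],Ro.from_euler("xyz",m["attitude"]).as_matrix()
def plane(n,uv,z):
    K,e,R=cam(n); uv=np.atleast_2d(np.array(uv,float)); d=(R@np.linalg.inv(K)@np.c_[uv,np.ones(len(uv))].T).T
    return e+d*((z-e[2])/d[:,2])[:,None]
def proj(n,P):
    K,e,R=cam(n); q=(K@R.T@(np.atleast_2d(P)-e).T).T; return q[:,:2]/q[:,2:]
def tri(uv1,uv2):
    A=[];b=[]
    for n,uv in(("top",uv1),("side",uv2)):
        K,e,R=cam(n); d=R@np.linalg.inv(K)@[*uv,1]; d/=np.linalg.norm(d); M=np.eye(3)-np.outer(d,d); A.append(M);b.append(M@e)
    return np.linalg.lstsq(np.vstack(A),np.hstack(b),rcond=None)[0]
def dial(n,im,box):
    x0,y0,x1,y1=box; c=im[y0:y1,x0:x1].astype(int)
    m=((c.min(2)>150)).astype(np.uint8)
    cs,_=cv2.findContours(m,cv2.RETR_EXTERNAL,cv2.CHAIN_APPROX_NONE); k=max(cs,key=cv2.contourArea)
    k=cv2.convexHull(k)
    e=cv2.fitEllipse(k); return (e[0][0]+x0,e[0][1]+y0),e[1],e[2]
def zoom(n,im,box,f,name):
    x0,y0,x1,y1=box; cv2.imwrite(name,cv2.resize(im[y0:y1,x0:x1,::-1],None,fx=f,fy=f,interpolation=cv2.INTER_CUBIC))
E
python3 - <<'E'
from h import *
T=cv2.imread("pics/top0.png")[:,:,::-1];S=cv2.imread("pics/side0.png")[:,:,::-1]
zoom("top",T,(325,195,455,275),6,"pics/tz.png");zoom("side",S,(290,140,370,220),7,"pics/sz.png")
a=dial("top",T,(340,200,410,265));b=dial("side",S,(300,160,360,205));print(a,b)
print(tri(a[0],b[0]),plane("top",a[0],72.5),plane("side",b[0],72.5))
E
```

```text
((377.14281463623047, 239.1173324584961), (33.00617980957031, 33.8607063293457), 150.8994140625) ((330.01455307006836, 180.99125480651855), (27.997053146362305, 39.81413650512695), 91.1712646484375)
[ 553.76595948 -187.98026321   70.66963368] [[ 554.0053785  -187.79277965   72.5       ]] [[ 553.3056378  -186.09381626   72.5       ]]
```

View pics/tz.png

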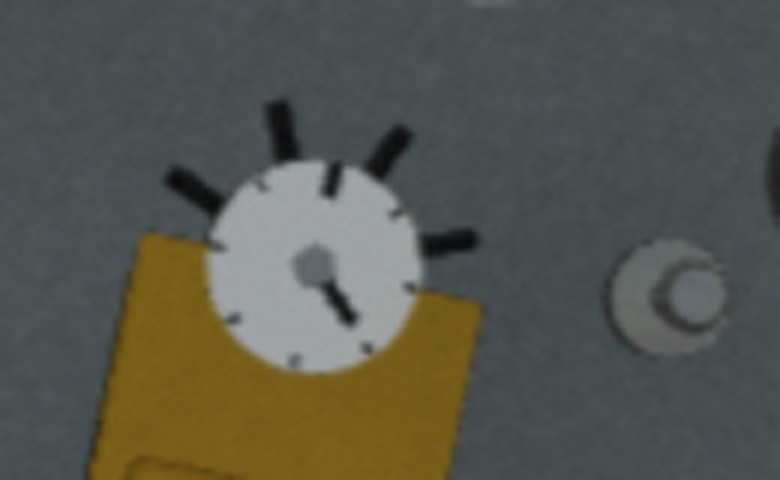

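View pics/sz.png

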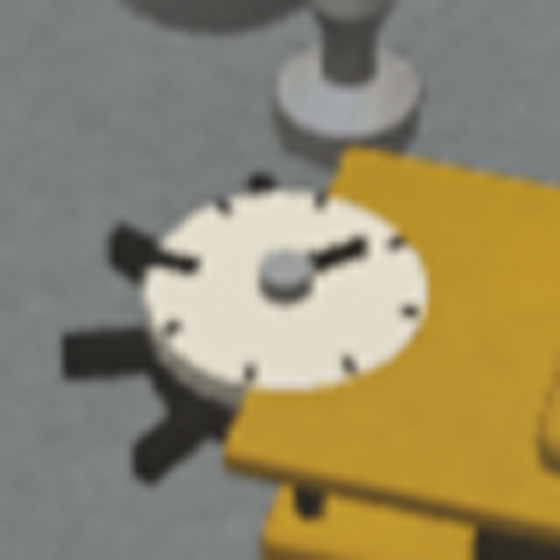

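The pointer is about 134° clockwise of the long bar, so the wheel sits 3 clicks short (about −2.36 rad). Next come the grinder axes and some target points.

```bash
cat >> h.py <<'E'
def dark_rel(n,im,C,z,r0,r1,thr=80):
    # darkness sampled round circles about C at height z -> profile over world angle
    th=np.radians(np.arange(0,360,1.)); v=[]
    for r in np.arange(r0,r1,1.):
        P=np.c_[C[0]+r*np.cos(th),C[1]+r*np.sin(th),np.full(th.size,z)]
        p=proj(n,P).astype(np.float32); g=cv2.cvtColor(np.ascontiguousarray(im),cv2.COLOR_RGB2GRAY)
        v.append(cv2.remap(g,p[:,0].copy(),p[:,1].copy(),cv2.INTER_LINEAR).ravel())
    return np.mean(v,0)
def minima(v,k=6):
    s=cv2.GaussianBlur(np.r_[v,v,v].astype(np.float32)[:,None],(9,1),0).ravel()[360:720]
    return sorted([(round(float(s[i])),(i+180)%360-180) for i in range(360) if s[i]==min(s[(i+np.arange(-12,13))%360])])[:k]
E
python3 - <<'E'
from h import *
T=cv2.imread("pics/top0.png")[:,:,::-1];S=cv2.imread("pics/side0.png")[:,:,::-1]
for n,im,C in(("top",T,(554,-187.8)),("side",S,(553.3,-186.1))):
    print(n,"bar",minima(dark_rel(n,im,C,72.5,32,44)),"ptr",minima(dark_rel(n,im,C,77,17,28),3),"teeth",minima(dark_rel(n,im,C,56,60,72)))
# housing front edge from yellow mask (top face z=72)
h=cv2.cvtColor(np.ascontiguousarray(T),cv2.COLOR_RGB2HSV); m=cv2.inRange(h,(15,120,60),(35,255,255))
c=max(cv2.findContours(m,0,2)[0],key=cv2.contourArea); r=cv2.minAreaRect(c); b=plane("top",cv2.boxPoints(r),72); print(r,b.round(1))
for i in range(4):
    d=b[(i+1)%4]-b[i]; print(np.hypot(*d[:2]),np.degrees(np.arctan2(d[1],d[0])))
for nm,uv,z in(("tamper",(437,246),40),("dosecup",(308,203),65),("hopper",(368,302),180),("pitcher",(477,222),100),("scoop",(405,187),10),("jar",(226,172),130),("stack",(277,156),130)): print(nm,plane("top",uv,z).round())
E
```

```text
top bar [(39, -10), (130, -146), (131, 124), (132, -100), (133, -54), (136, 80)] ptr [(37, -146), (161, -86), (161, -85)] teeth [(17, -78), (17, 58), (18, 13), (19, -32), (76, 78), (89, -119)]
side bar [(61, -14), (158, 80), (159, -132), (160, 127), (167, 32), (178, 173)] ptr [(50, -140), (215, -5), (218, 46)] teeth [(40, 21), (40, 63), (44, -32), (101, 90), (113, -65), (116, -96)]
((23.942432403564453, 288.47540283203125), (49.14950180053711, 54.055152893066406), 1.3322198390960693) [[328.9 786.8  72. ]
 [468.9 791.2  72. ]
 [469.8 661.6  72. ]
 [330.1 657.7  72. ]]
140.10044598605555 1.8291321070110436
129.64510420499377 -89.60604177949669
139.78830595809998 -178.40151032236082
129.07506895361735 90.52671878040672
tamper [[ 542. -348.   40.]]
dosecup [[643.  -7.  65.]]
hopper [[ 401. -160.  180.]]
pitcher [[ 603. -434.  100.]]
scoop [[ 699. -265.   10.]]
jar [[708. 197. 130.]]
stack [[751.  71. 130.]]
```

Emit:
send_rows(commands=[[[0.025,-0.006,0],-0.05],[[0.055,-0.013,0],-0.12],[[0.085,-0.02,0],-0.19],[[0.115,-0.027,0],-0.26],[[0.145,-0.034,0],-0.33],[[0.175,-0.041,0],-0.4],[[0.205,-0.048,0],-0.47],[[0.235,-0.054,0],-0.53]], hand=1, force=20)

```text
clock: 0.77
eef_pos: [386.8, -389.3, 205.2]
eef_rot: [-3.141, -0.0, 0.87]
wrist_force: [0.5, -0.3, -0.2]
finger_gap: 44.3
```

```bash
cat >> h.py <<'E'
C=np.array([554.,-187.]);PHI=np.radians(-10)
U=np.array([np.cos(PHI),np.sin(PHI)]);TT=np.array([-U[1],U[0]])
def where():
    s=manip.read_state(); p=s["eef_pos"]; q=p[:2]-C
    print("clock",round(s["clock"],2),"tcp",p.round(1),"rpy",s["eef_rot"].round(3),"u,t",(q@U).round(1),(q@TT).round(1),"F",s["wrist_force"].round(1),"gap",round(s["finger_gap"],1)); return s
def goto(u,t,z,psi=np.radians(80)):
    s=where(); R=Ro.from_euler("xyz",s["eef_rot"]).as_matrix(); P=np.r_[C+u*U+t*TT,z]
    print("shift",(R.T@(P-s["eef_pos"])).round(1),"turn",round(-(psi-s["eef_rot"][2]),3),"j",s["joints"].round(2))
E
python3 -c "
from h import *
goto(71,-48,140)"
```

```text
clock 0.77 tcp [ 386.8 -389.3  205.2] rpy [-3.141 -0.     0.87 ] u,t -129.6 -228.3 F [ 0.5 -0.3 -0.2] gap 44.3
shift [256.6  83.   65.2] turn -0.526 j [-0.86  0.3   1.52 -0.    1.32 -0.16]
```

Emit:
send_rows(commands=[[[0.032,0.01,0.0],-0.06],[[0.064,0.02,0.0],-0.13],[[0.096,0.03,0.0],-0.2],[[0.128,0.041,0.01],-0.27],[[0.16,0.051,0.025],-0.34],[[0.192,0.062,0.04],-0.41],[[0.224,0.072,0.055],-0.47],[[0.25,0.08,0.065],-0.526]])

```text
clock: 1.43
eef_pos: [609.7, -249.8, 138.3]
eef_rot: [-3.14, -0.001, 1.397]
wrist_force: [-1.1, -0.5, -0.1]
finger_gap: 0.2
```

Emit:
send_rows(commands=[[[0,0,0],0],[[0,0,0],0],[[0,0,0],0],[[0,0,0],0],[[0,0,0],0],[[0,0,0],0],[[0,0,0],0],[[0,0,0],0]])

```text
clock: 2.1
eef_pos: [608.3, -252.0, 140.7]
eef_rot: [3.141, 0.0, 1.392]
wrist_force: [-0.2, -0.1, 0.4]
finger_gap: 0.1
```

```bash
python3 -c "
from h import *
goto(71,-48,140)
im=manip.camera('side'); zoom('side',im,(200,60,440,240),3,'pics/s1.png')"
```

```text
clock 2.1 tcp [ 608.3 -252.   140.7] rpy [3.141 0.    1.392] u,t 64.8 -54.6 F [-0.2 -0.1  0.4] gap 0.1
shift [6.6 6.2 0.7] turn -0.004 j [-0.45  0.6   1.25 -0.    1.29 -0.27]
```

View pics/s1.png

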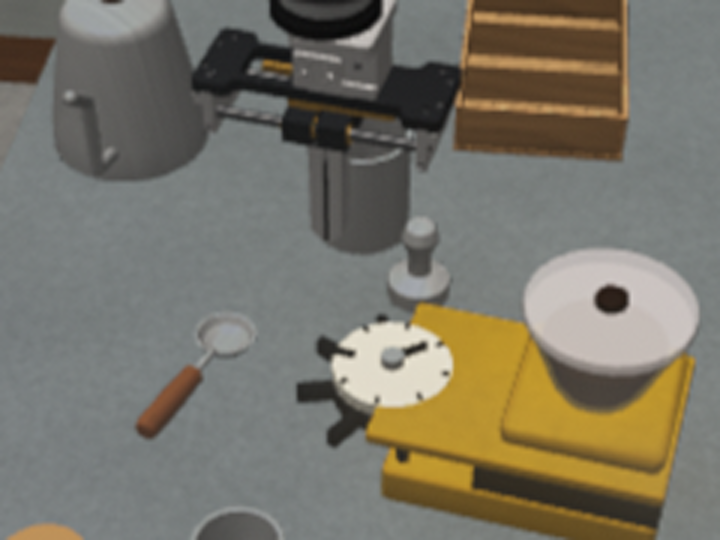

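The closed fingers hang above and behind the wheel, with the tip at about zoom (330,235). Nothing else has moved. I'll lower into the −45° gap.

Emit:
send_rows(commands=[[[0.003,0.003,0],0],[[0.0066,0.006,0.01],-0.004],[[0.0066,0.006,0.025],-0.004],[[0.0066,0.006,0.04],-0.004],[[0.0066,0.006,0.053],-0.004],[[0.0066,0.006,0.06],-0.004],[[0.0066,0.006,0.065],-0.004],[[0.0066,0.006,0.065],-0.004]])

```text
clock: 2.82
eef_pos: [615.3, -246.0, 74.3]
eef_rot: [-3.14, -0.0, 1.397]
wrist_force: [0.1, 0.6, -0.5]
finger_gap: 0.5
```

```bash
python3 -c "
from h import *
goto(71,-48,40)
im=manip.camera('side'); zoom('side',im,(270,120,390,220),6,'pics/s2.png')
im=manip.camera('top'); zoom('top',im,(325,175,455,275),6,'pics/t2.png')"
```

```text
clock 2.82 tcp [ 615.3 -246.    74.3] rpy [-3.14  -0.     1.397] u,t 70.6 -47.5 F [ 0.1  0.6 -0.5] gap 0.5
shift [-0.5  0.4 34.3] turn 0.001 j [-0.44  0.67  1.29  0.    1.18 -0.26]
```

View pics/s2.png

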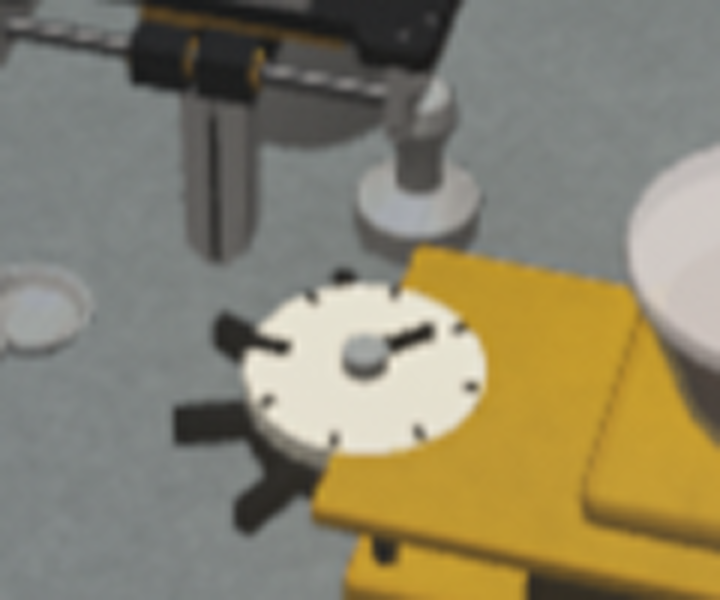

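View pics/t2.png

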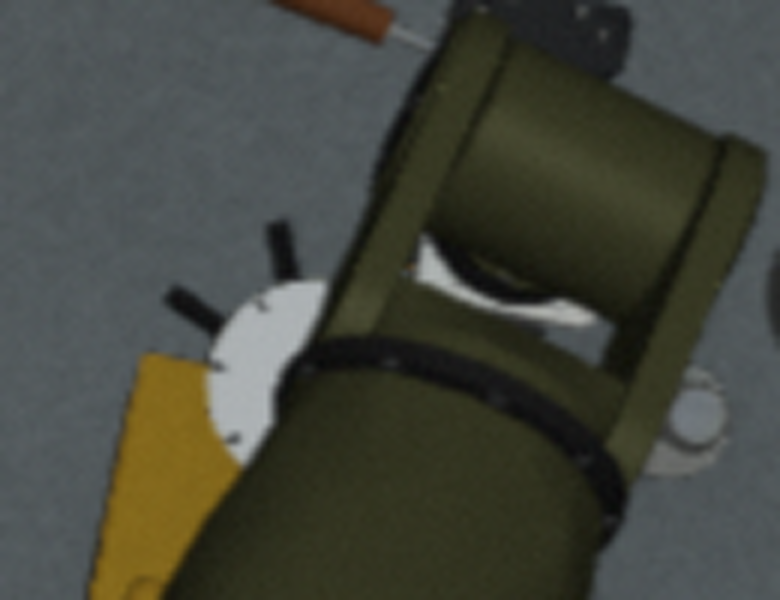

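```bash
python3 -c "
from h import *
for u in (-17,-10,0):
  for z in (130,150,170,190): print(u,z,((proj('side',np.r_[C+u*U-48*TT,z])[0]-[270,120])*6).round())
print(((proj('side',np.r_[C+71*U-48*TT,74])[0]-[270,120])*6).round())
"
```

```text
-17 130 [439. 176.]
-17 150 [441. 134.]
-17 170 [443.  91.]
-17 190 [445.  47.]
-10 130 [421. 173.]
-10 150 [423. 131.]
-10 170 [425.  88.]
-10 190 [426.  44.]
0 130 [395. 168.]
0 150 [397. 126.]
0 170 [398.  83.]
0 190 [399.  39.]
[217. 245.]
```

Finger tip at zoom (218,255) agrees with the projected TCP (217,245). The gripper's hanging bracket will still clear the dial shaft by about 25 mm. I'll descend into the gap.

Emit:
send_rows(commands=[[[0,0,0.006],0],[[0,0,0.013],0],[[0,0,0.02],0],[[0,0,0.026],0],[[0,0,0.031],0],[[0,0,0.034],0],[[0,0,0.034],0],[[0,0,0.034],0]])

```text
clock: 3.58
eef_pos: [615.6, -246.2, 41.4]
eef_rot: [-3.142, -0.0, 1.397]
wrist_force: [0.7, -0.1, 0.2]
finger_gap: 0.2
```

```bash
python3 -c "
from h import *
goto(71,-48,40)
im=manip.camera('side'); zoom('side',im,(270,120,390,220),6,'pics/s3.png')"
```

```text
clock 3.58 tcp [ 615.6 -246.2   41.4] rpy [-3.142 -0.     1.397] u,t 71.0 -47.6 F [ 0.7 -0.1  0.2] gap 0.2
shift [-0.4  0.   1.4] turn 0.001 j [-0.44  0.71  1.31  0.    1.12 -0.26]
```

View pics/s3.png

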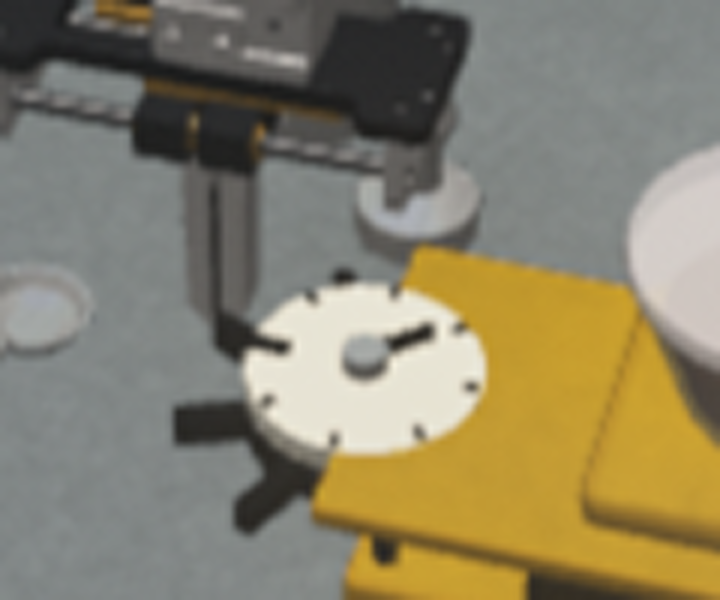

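The finger is down behind the tooth at zoom (235,335), not touching anything. I'll push gently along tool +x.

Emit:
send_rows(commands=[[[0.003,0,0],0],[[0.006,0,0],0],[[0.009,0,0],0],[[0.012,0,0],0],[[0.015,0,0],0],[[0.018,0,0],0],[[0.021,0,0],0],[[0.024,0,0],0]])

```text
clock: 4.3
eef_pos: [619.9, -222.4, 41.6]
eef_rot: [3.141, 0.0, 1.397]
wrist_force: [3.4, -3.9, -0.3]
finger_gap: 0.5
```

```bash
python3 -c "
from h import *
goto(71,0,40)
im=manip.camera('side'); zoom('side',im,(270,120,390,220),6,'pics/s4.png')"
```

```text
clock 4.3 tcp [ 619.9 -222.4   41.6] rpy [3.141 0.    1.397] u,t 71.1 -23.4 F [ 3.4 -3.9 -0.3] gap 0.5
shift [23.4 -0.1  1.6] turn 0.0 j [-0.4   0.7   1.33 -0.    1.12 -0.23]
```

View pics/s4.png

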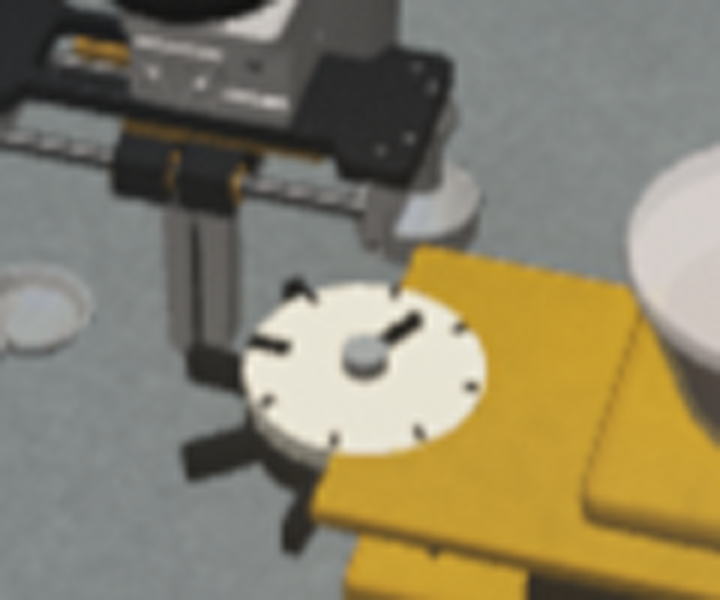

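The tooth is moving with the finger and the pointer has begun to turn (zoom (405,325)). The force is about 5 N. I'll continue to the gap centre.

Emit:
send_rows(commands=[[[0.003,0,0],0],[[0.006,0,0],0],[[0.009,0,0],0],[[0.012,0,0],0],[[0.015,0,0],0],[[0.018,0,0],0],[[0.021,0,0],0],[[0.023,0,0],0]])

```text
clock: 5.02
eef_pos: [623.7, -199.5, 41.4]
eef_rot: [-3.141, -0.0, 1.397]
wrist_force: [0.3, 0.1, -0.9]
finger_gap: 0.7
```

Emit:
send_rows(commands=[[[0,0,0],0],[[0,0,0],0],[[0,0,0],0],[[0,0,0],0],[[0,0,0],0],[[0,0,0],0],[[0,0,0],0],[[0,0,0],0]])

```text
clock: 5.68
eef_pos: [623.7, -200.0, 41.4]
eef_rot: [-3.142, -0.0, 1.397]
wrist_force: [0.7, 0.4, -0.3]
finger_gap: 0.5
```

```bash
python3 -c "
from h import *
goto(71,0,40)
im=manip.camera('side'); zoom('side',im,(270,120,390,220),6,'pics/s5.png')
print(minima(dark_rel('side',im,(553.3,-186.1),77,17,28),3),dial('side',im,(300,160,360,205)))"
```

```text
clock 5.68 tcp [ 623.7 -200.    41.4] rpy [-3.142 -0.     1.397] u,t 70.9 -0.7 F [ 0.7  0.4 -0.3] gap 0.5
shift [0.7 0.1 1.4] turn 0.0 j [-0.37  0.69  1.34 -0.    1.11 -0.19]
[(50, -100), (224, -5), (227, 72)] ((330.1017818450928, 180.98953819274902), (28.219364166259766, 40.14157485961914), 90.55049133300781)
```

View pics/s5.png

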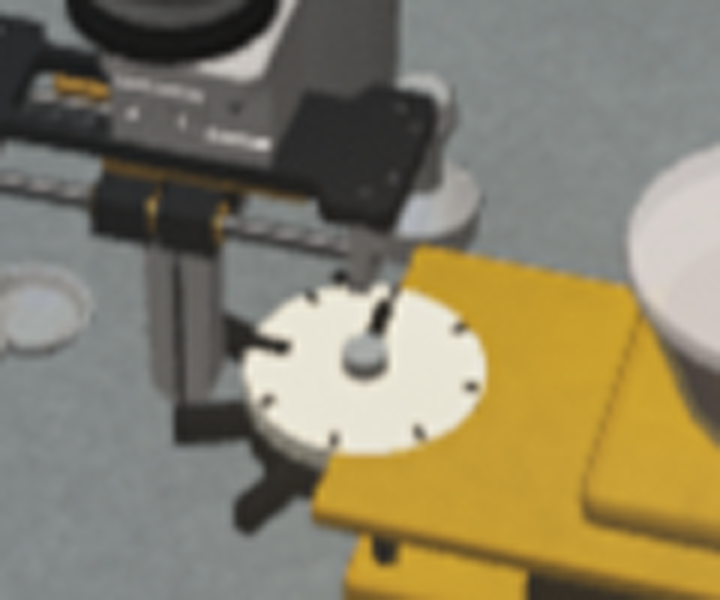

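That was one click. The pointer went from −140° to −100° in the side view, the teeth are back in the rest pattern, and the grinder hasn't moved. Now lift, go back and lower again.

Emit:
send_rows(commands=[[[0,0,-0.01],0],[[0,0,-0.022],0],[[0,0,-0.034],0],[[0,0,-0.04],0],[[-0.01,0,-0.04],0],[[-0.025,0,-0.04],0],[[-0.04,0,-0.04],0],[[-0.048,0,-0.04],0]])

```text
clock: 6.4
eef_pos: [614.4, -249.9, 80.8]
eef_rot: [-3.141, 0.0, 1.395]
wrist_force: [0.2, -0.1, -0.3]
finger_gap: 0.6
```

Emit:
send_rows(commands=[[[0,0,0],0],[[0,0,0.006],0],[[0,0,0.014],0],[[0,0,0.022],0],[[0,0,0.03],0],[[0,0,0.037],0],[[0,0,0.04],0],[[0,0,0.04],0]])

```text
clock: 7.07
eef_pos: [615.1, -246.9, 40.3]
eef_rot: [-3.14, -0.0, 1.397]
wrist_force: [-0.3, -0.4, 0.1]
finger_gap: 0.5
```

```bash
python3 -c "
from h import *
goto(71,-48,40)
im=manip.camera('side'); zoom('side',im,(270,120,390,220),6,'pics/s6.png')
print(minima(dark_rel('side',im,(553.3,-186.1),77,17,28),3))"
```

```text
clock 7.07 tcp [ 615.1 -246.9   40.3] rpy [-3.14  -0.     1.397] u,t 70.5 -48.4 F [-0.3 -0.4  0.1] gap 0.5
shift [0.4 0.5 0.3] turn 0.001 j [-0.44  0.71  1.31  0.    1.12 -0.26]
[(50, -100), (223, -5), (226, -66)]
```

View pics/s6.png

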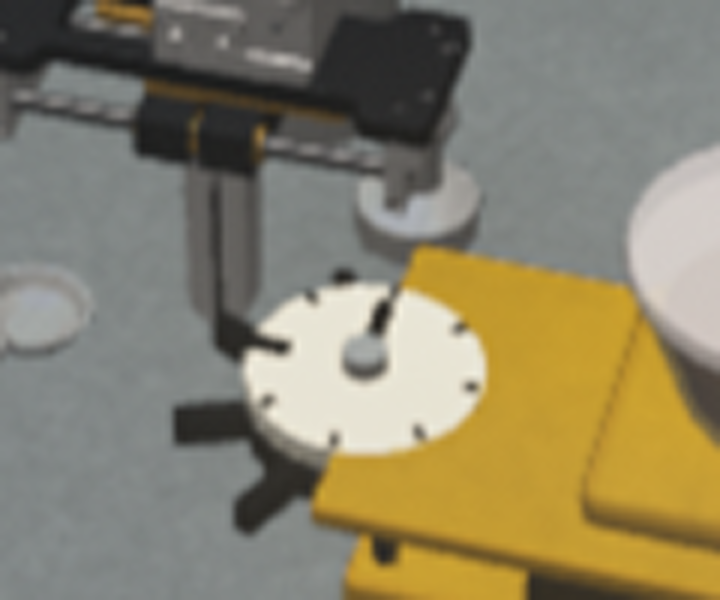

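The picture matches the first stroke, and the pointer is at zoom (380,315), still −100°. Second stroke.

Emit:
send_rows(commands=[[[0.003,0,0],0],[[0.006,0,0],0],[[0.009,0,0],0],[[0.012,0,0],0],[[0.015,0,0],0],[[0.018,0,0],0],[[0.021,0,0],0],[[0.024,0,0],0]])

```text
clock: 7.78
eef_pos: [619.7, -223.4, 41.5]
eef_rot: [3.141, 0.0, 1.397]
wrist_force: [2.1, -3.9, 0.6]
finger_gap: 0.4
```

Emit:
send_rows(commands=[[[0.003,0,0],0],[[0.006,0,0],0],[[0.009,0,0],0],[[0.012,0,0],0],[[0.015,0,0],0],[[0.018,0,0],0],[[0.021,0,0],0],[[0.024,0,0],0]])

```text
clock: 8.45
eef_pos: [623.7, -199.6, 41.4]
eef_rot: [-3.141, -0.0, 1.397]
wrist_force: [0.5, 0.1, 0.4]
finger_gap: 0.5
```

Emit:
send_rows(commands=[[[0,0,0],0],[[0,0,0],0],[[0,0,0],0],[[0,0,0],0],[[0,0,0],0],[[0,0,0],0],[[0,0,0],0],[[0,0,0],0]])

```text
clock: 9.12
eef_pos: [623.7, -200.0, 41.4]
eef_rot: [-3.142, -0.0, 1.397]
wrist_force: [0.4, -1.0, 0.6]
finger_gap: 0.3
```

```bash
python3 -c "
from h import *
goto(71,0,40)
im=manip.camera('side'); zoom('side',im,(270,120,390,220),6,'pics/s7.png')
print(minima(dark_rel('side',im,(553.3,-186.1),77,17,28),3),dial('side',im,(300,160,360,205)))"
```

```text
clock 9.12 tcp [ 623.7 -200.    41.4] rpy [-3.142 -0.     1.397] u,t 70.9 -0.7 F [ 0.4 -1.   0.6] gap 0.3
shift [0.7 0.1 1.4] turn 0.0 j [-0.37  0.69  1.34  0.    1.11 -0.19]
[(47, -60), (224, -5), (224, -4)] ((330.11583137512207, 180.98837280273438), (28.227785110473633, 40.101444244384766), 90.58822631835938)
```

View pics/s7.png

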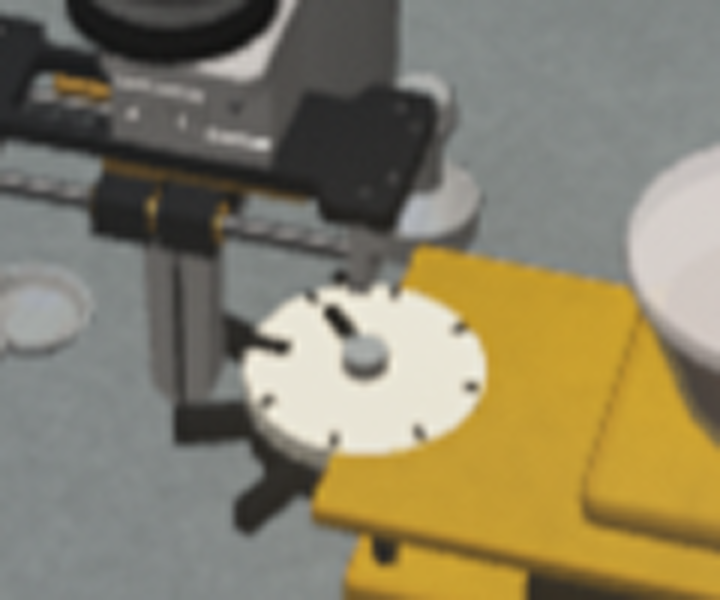

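The pointer is now at zoom (340,322), toward the short tick just before the long bar at (270,343). That leaves one click.

Emit:
send_rows(commands=[[[0,0,-0.01],0],[[0,0,-0.022],0],[[0,0,-0.034],0],[[0,0,-0.04],0],[[-0.01,0,-0.04],0],[[-0.025,0,-0.04],0],[[-0.04,0,-0.04],0],[[-0.048,0,-0.04],0]])

```text
clock: 9.83
eef_pos: [614.5, -249.9, 80.8]
eef_rot: [-3.141, 0.0, 1.395]
wrist_force: [0.6, 0.2, 0.5]
finger_gap: 0.7
```

Emit:
send_rows(commands=[[[0,0,0],0],[[0,0,0.006],0],[[0,0,0.014],0],[[0,0,0.022],0],[[0,0,0.03],0],[[0,0,0.037],0],[[0,0,0.04],0],[[0,0,0.04],0]])

```text
clock: 10.5
eef_pos: [615.0, -246.8, 40.2]
eef_rot: [-3.14, -0.0, 1.397]
wrist_force: [-0.2, 0.3, -0.3]
finger_gap: 0.7
```

Emit:
send_rows(commands=[[[0.003,0,0],0],[[0.006,0,0],0],[[0.009,0,0],0],[[0.012,0,0],0],[[0.015,0,0],0],[[0.018,0,0],0],[[0.021,0,0],0],[[0.024,0,0],0]])

```text
clock: 11.17
eef_pos: [619.7, -223.4, 41.6]
eef_rot: [3.141, 0.0, 1.397]
wrist_force: [3.1, -2.9, 0.1]
finger_gap: 0.3
```

Emit:
send_rows(commands=[[[0.003,0,0],0],[[0.006,0,0],0],[[0.009,0,0],0],[[0.012,0,0],0],[[0.015,0,0],0],[[0.018,0,0],0],[[0.021,0,0],0],[[0.024,0,0],0]])

```text
clock: 11.83
eef_pos: [623.7, -199.6, 41.4]
eef_rot: [-3.141, -0.0, 1.397]
wrist_force: [0.0, -0.0, -1.1]
finger_gap: 0.3
```

```bash
python3 -c "
from h import *
goto(71,0,40)
im=manip.camera('side'); zoom('side',im,(270,120,390,220),6,'pics/s8.png')
print(minima(dark_rel('side',im,(553.3,-186.1),77,17,28),3),dial('side',im,(300,160,360,205)))"
```

```text
clock 11.83 tcp [ 623.7 -199.6   41.4] rpy [-3.141 -0.     1.397] u,t 70.8 -0.3 F [ 0.  -0.  -1.1] gap 0.3
shift [0.3 0.2 1.4] turn 0.001 j [-0.37  0.69  1.34  0.    1.11 -0.19]
[(52, -19), (227, 43), (227, 44)] ((330.152042388916, 180.9801082611084), (28.237709045410156, 40.01451873779297), 90.79700469970703)
```

View pics/s8.png

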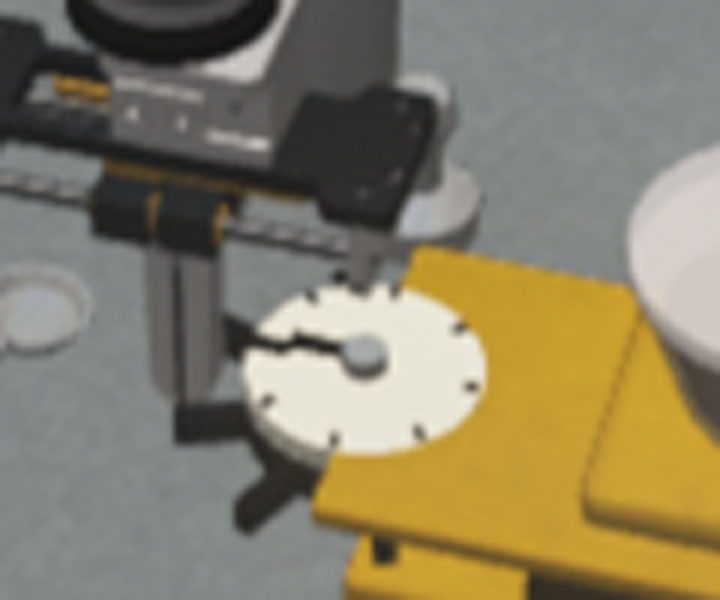

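The pointer at zoom (320,343) now lines up with the long bar at (270,345). I'll lift clear and move back toward the right so the top camera can see.

Emit:
send_rows(commands=[[[0,0,-0.01],0],[[0,0,-0.025],0],[[0,0,-0.045],0],[[0,0,-0.065],0],[[0,0,-0.085],0],[[0,0,-0.105],0],[[0,0,-0.125],0],[[0,0,-0.14],0]])

```text
clock: 12.55
eef_pos: [623.9, -200.2, 184.3]
eef_rot: [3.139, 0.0, 1.397]
wrist_force: [0.4, -0.3, 0.3]
finger_gap: 0.2
```

Emit:
send_rows(commands=[[[-0.015,0,0],0],[[-0.04,0,0],0],[[-0.065,0,0],0],[[-0.09,0,0],0],[[-0.115,0,0],0],[[-0.135,0,0],0],[[-0.15,0,0],0],[[-0.15,0,0],0]])

```text
clock: 13.22
eef_pos: [596.3, -350.9, 180.6]
eef_rot: [-3.141, 0.0, 1.394]
wrist_force: [-0.8, 1.2, 0.3]
finger_gap: 0.2
```

```bash
python3 -c "
from h import *
where()
S=manip.camera('side'); zoom('side',S,(270,120,390,220),6,'pics/s9.png')
T=manip.camera('top'); cv2.imwrite('pics/t9.png',T[:,:,::-1]);zoom('top',T,(325,195,455,275),6,'pics/t9z.png')
for n,im,c in(('top',T,(554,-187.8)),('side',S,(553.3,-186.1))): print(n,'bar',minima(dark_rel(n,im,c,72.5,32,44),1),'ptr',minima(dark_rel(n,im,c,77,17,28),1))
print(dial('side',S,(300,160,360,205)))"
```

```text
clock 13.22 tcp [ 596.3 -350.9  180.6] rpy [-3.141  0.     1.394] u,t 70.1 -154.0 F [-0.8  1.2  0.3] gap 0.2
top bar [(41, -10)] ptr [(43, -9)]
side bar [(61, -14)] ptr [(52, -19)]
((330.0428047180176, 181.0001449584961), (27.98503875732422, 39.90090560913086), 91.34846496582031)
```

View pics/t9.png

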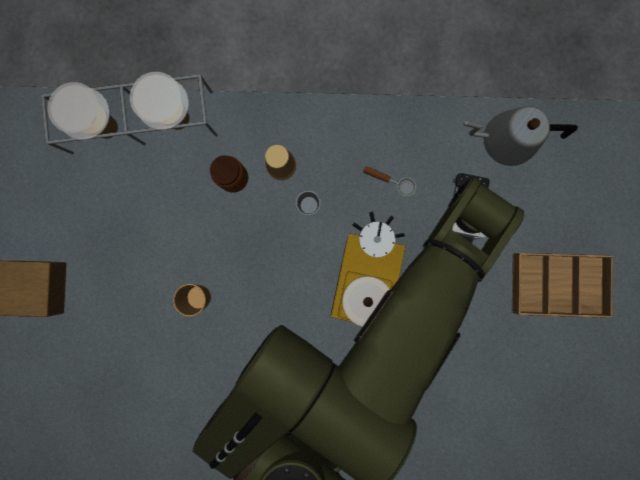

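View pics/s9.png

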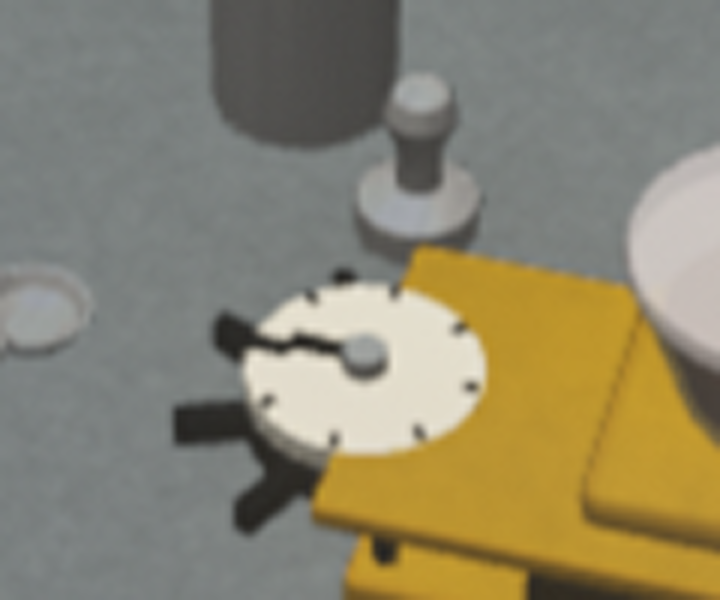

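The top view has the pointer at −9° and the long bar at −10°, so they line up. The dial is at (378,239), unmoved, the bystanders are where they were, and the arm is clear. I'll hand the job in.

```bash
python3 -c "
from cell import manip
print(manip.sign_off())"
```

```text
the job is handed in; nothing more can be done
None
```

The pointer is on the long bar. I turned the thumbwheel three clicks anticlockwise (it started about −2.36 rad) with the closed fingertips. Each stroke pushed one tooth past half a click, and the finger ended free in the next gap. The finger was lifted out between strokes.

- **Force:** the wrist force read about 5 N in the mid-stroke readings and near zero once each click had settled.
- **Each click:** after clicks 1 and 2 the picture showed the wheel at rest before I went on. After click 3 I took one picture at the end of the stroke and another after retreating, and both gave the same pointer angle.
- **Last check, top view:** pointer at −9° and long bar at −10°, so they agree to about 1°.
- **Last check, side view:** pointer at −19° and long bar at −14°. This 5° disagreement probably comes from the small calibration and height error at that slant. The pointer and bar look lined up in the picture.
- **Surroundings:** the dial stayed within about 0.1 px of where it was in the side view, so the grinder has not shifted. The things round it look unmoved, and the arm is clear of everything.

The job was handed in at about 13 s on the clock.

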